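Hold a sprung prop leg at its tape mark, squeeze its cam lever shut and keep hold

ROBOT

A 6-joint arm with a two-finger parallel gripper is mounted at the origin on the work surface. World frame = base frame: x ahead of the robot, y to its left, z up, the work surface at z = 0. Lengths are in mm, angles in rad, forces in N, time in s.
With the tool pointing down it reaches from about 275 to 750 mm from the base axis. Payload 10.2 kg.
Tool frame: the origin (TCP) lies midway between the tips of the shut fingers; the grasp point (between the pads) lies env.grasp_offset behind it (env.grasp_offset is the distance from the TCP to the grasp point, in mm); z points along the fingers, x is the direction in which the jaws open and shut, and the axes are right-handed (so a half turn about z gives the same grasp; the last joint's range is limited). The gripper opens to 88 mm and grips with 3 to 60 N. Pads are 18 mm wide; open, the fingers measure 123 mm over their backs; the gripper's body (75 mm by 187 mm) begins 45 mm behind the grasp point.
Start: joints at [0.921, 0.313, 1.498, -0, 1.331, -0.223], TCP at [217.342, 477.906, 238.72] pointing down, gripper open.
Joint ranges: [-2.94, 2.94], [-0.97, 2.17], [0.19, 2.56], [-1.23, 4.37], [0.02, 3.11], [-2.88, 2.88]. Speed limits (rad/s): [2.39, 2.39, 3.01, 3.14, 3.14, 3.14].

INTERFACE

Orientations are given as a 3x3 rotation matrix whose columns are the frame's x, y, z axes.
In Python, from rig import telemetry, snapshot, get_calibration, job, env gives the robot as it stands.
- The arm moves only by the tool play_rows, never from a script. Its argument "series" is a list of rows, each a list of 6 numbers: the shift along the tool's x, y, z each as a share of 150 mm, from -1 to 1, then the turn, a rotation vector about the tool's x, y, z each as a share of 180 degrees, from -1 to 1. A call has 1 to 10 rows; each row shifts and turns the commanded pose from where the row before left it, along the tool's axes as they then stand; what a row does not reach is not made up. A row lasts 1/12 s, in which the tool goes at most 41.7 mm and 7.16 degrees, less where a joint would pass 70% of its speed; a pose out of reach is approached as far as the arm can. A call with a number of a shift or a turn outside -1 to 1 is refused whole. A call with a gripper value outside its range is refused whole. "fingers" is the closure, from 0 (fully open) to 1 (shut), set as the call begins (left out, the last holds). The fingers move at their own pace and stop on an object; the grip force is fixed at half the most. Time passes only in rows, so rows that do not move let the fingers close. It gives the time, the measured TCP pose, the force and the opening at its end, in the units of the state.
- telemetry.observe(): the state, without advancing time (a new reading comes with each control period).
- snapshot(name): name is "scene" or "side" or "wrist"; returns the picture (400x640x3 uint8, red, green, blue); there is no depth.
- get_calibration(name): a dict with "vertical_fov" (degrees; the focal length in pixels is half the picture's height over the tangent of half this angle, whatever the lens; pixels are square), "cx", "cy" (the principal point, pixels), "rvec" (rotation vector, rad) and "tvec" (3), from world to camera coordinates, as OpenCV has them. Camera axes: x right, y down, z forward; pixel columns grow to the right and rows downward; lengths in mm; the calibration is good to about 2 mm. A picture is of the moment at which its call begins: read the wrist's pose just before it. get_calibration takes no time and is no camera call; for the wrist camera it gives the pose at the moment of the call.
- job.job_done(): hands the job in, once; it reports no verdict.
The state is a dict: "clock": time; "qpos": joint angles; "joint_vel": joint speeds; "effort": joint torques, N m; "tcp_pos": TCP position; "ee_rot": TCP orientation; "contact_force": force on the tool from outside, world axes, zero at the start; "moment": the same for the moment, N m; "gripper_width": finger opening in mm.
Only numpy, scipy, OpenCV 4.12 (cv2) and the standard library are available. Lean on these libraries where they do the work, as an engineer would, in place of code of your own. Each camera call takes 0.05 s, during which the arm holds its last target. There are 200 camera calls.

TASK

The prop leg of this fold-down table is pushed out by its spring while its cam lever is open: with the lever still open, slide the leg in until the mouth of its black collar just meets the edge of the paper tape on the inner tube. Hold it there while you swing the cam lever fully closed against the collar (never close the lever with the leg off the mark). Finish holding: keep collar and lever gripped between the two fingers and do not let go; leave the bin tower, mallet, hex key and cam bolt where they are.

Things in the scene. Friction and masses are not known exactly. Their poses are not given: they have to be found in the camera images.
- leaf: Fold-down table leaf, plywood 340 x 500 mm, underside up, fixed; its top is 18 mm above the desk. Origin: centre of its underside; own y runs along the leg. The fixed steel inner tube, 23 mm across, runs at own x = 0, axis 62 mm above the desk, held in a steel bracket (100 mm wide, 75 mm high above the desk) at own y 170 to 240 mm. Clip under the leg at own y = -125 mm.
- prop_leg: The sliding leg, 245 mm long; slides on the inner tube along own +y (inwards, to the bracket). Origin: on its axis at the collar's mouth; towards own -y: mouth lip 42 mm across, 6 mm long; black collar 36 mm across to y = -71 mm; aluminium tube 30 mm across; beige foot. Own z up; own x points to the cam lever's side. Starts fully out, slides in up to 100 mm; the spring pushes it out with 3 to 5 N.
- cam_lever (a joint): Cam lever angle, rad: 0 = closed, lying along the side of the collar; starts open at 0.36 to 0.48, stop at 0.6. It swings level about an upright pin at the leg's own x = +22, y = -60 mm, its tip towards the mouth. Stiff, stays where put; about 8 N sideways near its tip moves it. Across collar and lever tip the grip is 62 to 67 mm wide open, 43 mm closed, the whole change on the lever's side.
- lever_tip (a point): Middle of the outer face of the cam lever at its free tip. The lever is an aluminium bar, 52 mm from pin to tip, 17 mm high (centred on the height of the leg's axis), 6 to 7 mm thick. Closed, this point lies at the leg's own x = +25.5, y = -8 mm.
- mark (a point): The length mark: a point on the inner tube's axis at the edge, facing the leg's mouth, of the band of paper tape round the tube (band 14 mm wide). The leg is at length when its origin meets this point: 25 to 70 mm inwards of where it starts. Sliding friction about 1 N.
- bin_tower: Stacking tower of four purple plastic bins, 150 x 110 mm, 230 mm high, on the desk. Origin: centre of its underside. Leave alone.
- mallet: Walnut mallet lying on the leaf beside the leg, 285 mm long, head 60 x 105 mm and 62 mm high. Origin: underside; handle to own -x, head centre at own x = +55 mm. Leave alone.
- hex_key: Chrome hex key 6 mm thick, 93 x 31 mm, lying on the leaf beside the leg. Origin: underside of its long arm. Leave alone.
- cam_bolt: Steel cam bolt 44 mm long, 12 mm thick, lying on the leaf beside the leg. Origin: underside of its middle. Leave alone.

How it is judged (in metres and radians):
On the way:
1. with the lever still open, the leg is held in the fingers with the collar's mouth at the tape's edge (within 5 mm) (distance between prop_leg and mark below 0.005 m and value of joint cam_lever above 0.25 rad and contact force between the fingers and prop_leg above 1 N), for 0.2 s.
At the end, for the whole second after the job is handed in: Collar mouth within 5 mm of the tape's edge, cam lever closed (joint below 0.05 rad), and the leg still gripped: one finger presses the lever and the other the collar, each with more than 3 N; through the last second (distance between prop_leg and mark below 0.005 m and value of joint cam_lever below 0.05 rad and contact force between the fingers and cam_lever above 3 N and (contact force between the fingers and prop_leg_c1 above 3 N or contact force between the fingers and prop_leg_c0 above 3 N)); the arm keeps its last pose, push and grip.
It fails at once if the lever is closed past half way while the leg is more than 10 mm off the mark (value of joint cam_lever below 0.18 rad and distance between prop_leg and mark above 0.01 m).
It fails at once if the bin tower, mallet, hex key or cam bolt is moved more than 30 mm (distance of any of bin_tower, mallet, hex_key, cam_bolt from where it was at the start of the episode above 0.03 m).
It also fails if it takes over 32 s, if anything falls off the work surface, if the arm or the gripper's body presses on something with over 40 N, if the wrist force passes 120 N, or if a joint passes its speed limit or range.

## Working session

There is one attempt and no reset: what is moved stays moved. The work goes in short steps, Python scripts to look and compute and a tool call to move; the robot and the scene stay as the last step left them, time stands still between calls to the robot, and variables do not carry over. Pictures are saved under pics/ and viewed, about 8 in all and at most 12, crops included, and the job is handed in when it is done.

Besides the shell and the picture viewer there is one more tool, called in YAML: its name, and indented under it one key for each argument. play_rows: Moves the arm, as the interface text tells. Shift numbers are shares of 150 mm and turn numbers shares of 180 degrees, none past 1 either way. Its arguments: {"type":"object","properties":{"series":{"type":"array","items":{"type":"array","items":{"type":"number","minimum":-1,"maximum":1}}},"fingers":{"type":"number"}},"required":["series"]}

```bash
mkdir -p pics; ls
python3 - <<'E'
from rig import telemetry, snapshot, get_calibration, job, env
import cv2,numpy as np
o=telemetry.observe();print({k:np.round(v,3).tolist() for k,v in o.items()},env.grasp_offset)
for n in("scene","side","wrist"):
    c=get_calibration(n);print(n,c)
    cv2.imwrite(f"pics/{n}0.png",snapshot(n)[:,:,::-1])
E
```

```text
pics
{'clock': 0.0, 'qpos': [0.921, 0.313, 1.498, -0.0, 1.331, -0.223], 'joint_vel': [0.0, -0.0, 0.001, -0.0, 0.003, 0.0], 'effort': [-0.0, -40.221, -25.227, 0.069, 0.035, -0.0], 'tcp_pos': [217.184, 477.7, 238.176], 'ee_rot': [[0.414, 0.91, -0.001], [0.91, -0.414, -0.001], [-0.001, -0.0, -1.0]], 'contact_force': [0.851, 0.525, -0.725], 'moment': [0.047, -0.02, 0.018], 'gripper_width': 87.902} 18.700000000000003
scene {'vertical_fov': 42.64776718369862, 'cx': 320.1212255004076, 'cy': 198.56733868013725, 'rvec': array([ 0.85610077,  2.57117773, -1.03518445]), 'tvec': array([ 368.97902511, -258.16653431, 1567.75069331])}
side {'vertical_fov': 55.88170753697251, 'cx': 321.71492827791724, 'cy': 201.53551763004685, 'rvec': array([ 2.29207779, -0.8593915 ,  0.34819311]), 'tvec': array([-358.32330297,  381.20552585,  512.36723318])}
wrist {'vertical_fov': 68.65462749517039, 'cx': 318.1950931870594, 'cy': 200.27091390260267, 'rvec': array([-2.44354847, -1.57515954, -0.21021433]), 'tvec': array([-524.57523042,  -37.17094253,  390.54329453])}
```

View pics/scene0.png

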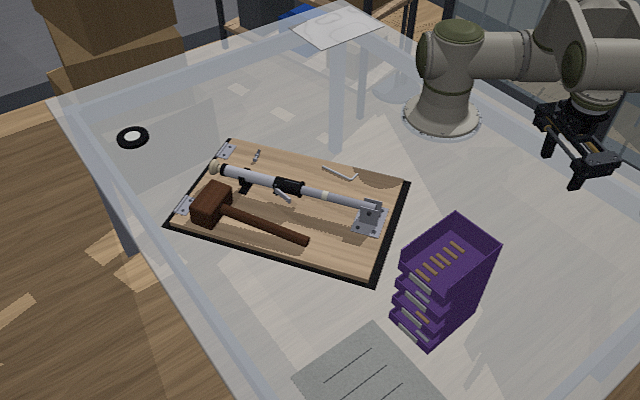

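View pics/side0.png

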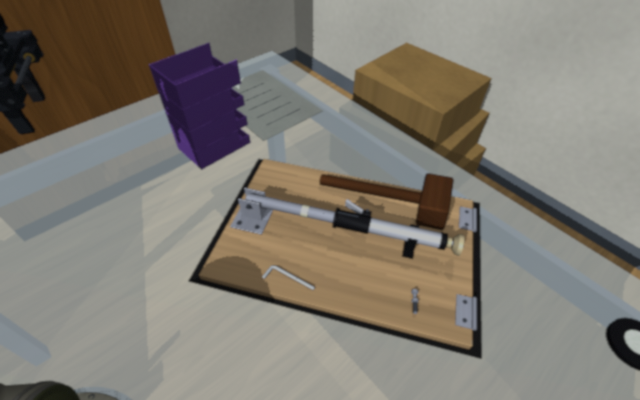

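View pics/wrist0.png

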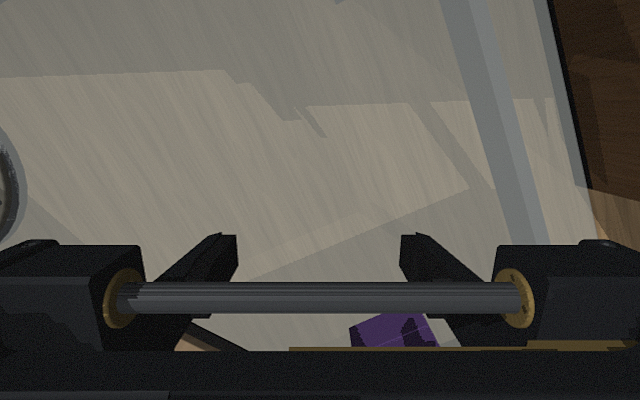

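Scene: leg runs from the foot (215,168) to the bracket (368,215), with the collar at about (288,187), lever at (285,195) on the mallet side and tape at about (316,193). Side: collar (352,220), lever tip (347,203), tape (305,211). Wrist shows only bare desk. I'll enlarge the first two.

Run:
```python
import cv2,numpy as np
a=cv2.imread("pics/scene0.png")[155:235,205:395];b=cv2.imread("pics/side0.png")[178:258,235:470]
r=lambda i,s:cv2.resize(i,(0,0),fx=s,fy=s,interpolation=cv2.INTER_CUBIC)
a=r(a,4);b=r(b,3.2);o=np.zeros((a.shape[0]+b.shape[0],760,3),np.uint8)
o[:a.shape[0],:a.shape[1]]=a;o[a.shape[0]:,:b.shape[1]]=b[:,:760];cv2.imwrite("pics/crop1.png",o);print(o.shape)
```

```text
(576, 760, 3)
```

View pics/crop1.png

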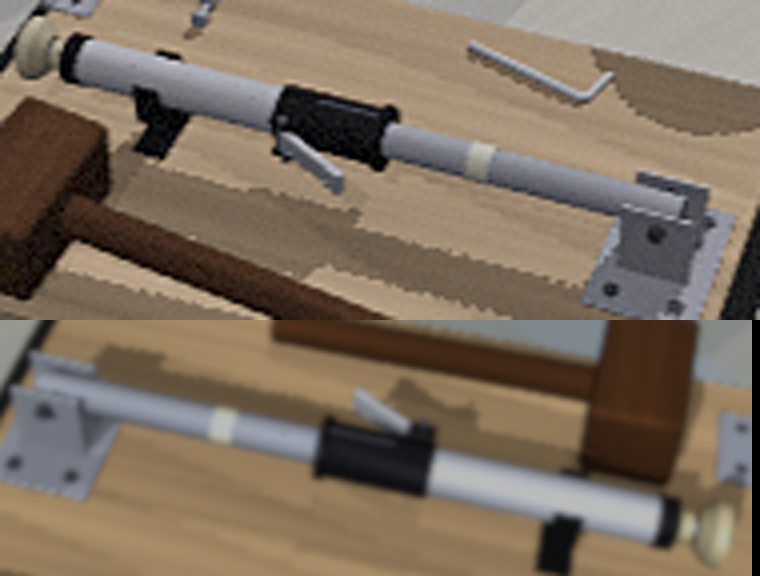

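Crop: scene mouth at about (393,138), tape edge facing it (468,160), collar's back end (281,107), lever tip (338,182). Side: mouth (317,447), tape edge (235,428), back end (430,470), tip (360,398).

```bash
cat > h.py <<'E'
from rig import telemetry, snapshot, get_calibration, job, env
import cv2,numpy as np
def P(n):
    c=get_calibration(n);f=200/np.tan(np.radians(c["vertical_fov"])/2)
    K=np.array([[f,0,c["cx"]],[0,f,c["cy"]],[0,0,1]])
    R=cv2.Rodrigues(np.array(c["rvec"]))[0];return K,R,np.array(c["tvec"])
def ray(n,u,v,cal=None):
    K,R,t=cal or P(n);d=R.T@np.linalg.inv(K)@[u,v,1];return -R.T@t,d/np.linalg.norm(d)
def plane(n,u,v,z,cal=None):
    o,d=ray(n,u,v,cal);return o+d*(z-o[2])/d[2]
def tri(rs):
    A=sum(np.eye(3)-np.outer(d,d) for o,d in rs);b=sum((np.eye(3)-np.outer(d,d))@o for o,d in rs);return np.linalg.solve(A,b)
def proj(n,X,cal=None):
    K,R,t=cal or P(n);p=K@(R@np.asarray(X,float)+t);return p[:2]/p[2]
E
python3 - <<'E'
from h import *
s=lambda x,y:(205+x/4,155+y/4); d=lambda x,y:(235+x/3.2,178+(y-320)/3.2)
np.set_printoptions(precision=1,suppress=True)
for k,a,b in [("mouth",(393,138),(317,447)),("tapenear",(468,160),(235,428)),("tapefar",(492,165),(210,421)),("back",(281,107),(430,470)),("tip",(338,182),(360,398)),("tubeend",(640,202),(60,385))]:
    A,B=s(*a),d(*b);print(k,tri([ray("scene",*A),ray("side",*B)]),plane("scene",*A,62),plane("side",*B,62))
E
```

```text
mouth [562.   61.7  60.2] [561.7  64.4  62. ] [562.3  59.7  62. ]
tapenear [535.  105.5  60.1] [536.3 106.8  62. ] [533.7 104.4  62. ]
tapefar [526.4 118.9  61.5] [527.3 118.8  62. ] [525.5 119.1  62. ]
back [602.    1.2  62.6] [601.6   0.8  62. ] [602.5   1.4  62. ]
tip [610.2  72.9  60.9] [609.8  75.   62. ] [610.8  71.4  62. ]
tubeend [473.5 199.8  65.1] [475.5 195.6  62. ] [471.5 205.5  62. ]
```

Run:
```python
from h import *
np.set_printoptions(precision=1,suppress=True)
O=np.array([562,61.5,62]);y=np.array([-.54,.841,0]);x=np.array([.841,.54,0])
def f(k,X):print(k,X,"own",(X-O)@x,(X-O)@y)
for k,c,u,v,z in [("hEnd scene",0,308,240,50),("hEnd side",1,322,181,50),("hRoot scene",0,226,207,50),("hRoot side",1,422,195,50),
 ("tower a",0,457,212,230),("tower b",0,502,243,230),("tower c",0,447,270,230),("tower d",0,400,262,230)]:
    f(k,plane(("scene","side")[c],u,v,z))
print(telemetry.observe()["clock"])
```

```text
hEnd scene [640.2 192.   50. ] own 136.2128973517231 67.49210091706725
hEnd side [619.7 160.3  50. ] own 101.89083478520196 51.865019763253656
hRoot scene [737.7  -7.9  50. ] own 110.3089571219323 -153.29161454954436
hRoot side [754.9 -10.5  50. ] own 123.3348709749281 -164.7604081342445
tower a [457.5 426.7 230. ] own 109.27685364521534 363.5647717959735
tower b [449.1 527.2 230. ] own 156.53050654338784 452.6551613251456
tower c [572.4 509.3 230. ] own 250.61596181076268 371.00374104091105
tower d [625.5 448.4 230. ] own 262.33153166530354 291.1315573924333
0.15
```

play_rows:
  series:
    - [0, 0, 0, 0, 0, 0.0364]
    - [0, 0, 0, 0, 0, 0.0364]
    - [0, 0, 0, 0, 0, 0.0364]
    - [0, 0, 0, 0, 0, 0.0364]
    - [0, 0, 0, 0, 0, 0.0364]
    - [0.033, 0.23, 0, 0, 0, 0]
    - [0.033, 0.23, 0, 0, 0, 0]
    - [0.033, 0.23, 0, 0, 0, 0]
    - [0.033, 0.23, 0, 0, 0, 0]
    - [0.033, 0.23, 0, 0, 0, 0]
  fingers: 0

```text
clock: 0.98
tcp_pos: [332.2, 344.9, 238.6]
ee_rot: [[0.841, 0.542, -0.0], [0.542, -0.841, -0.0], [-0.0, -0.0, -1.0]]
contact_force: [0.5, 0.6, -0.1]
gripper_width: 88.2
```

play_rows:
  series:
    - [0.033, 0.23, 0, 0, 0, 0]
    - [0.033, 0.23, 0, 0, 0, 0]
    - [0.033, 0.23, 0, 0, 0, 0]
    - [0.033, 0.23, 0, 0, 0, 0]
    - [0.033, 0.23, 0, 0, 0, 0]
    - [0.033, 0.23, 0.1, 0, 0, 0]
    - [0.033, 0.23, 0.1, 0, 0, 0]
    - [0.033, 0.23, 0.1, 0, 0, 0]
    - [0.033, 0.23, 0.1, 0, 0, 0]
    - [0, 0, 0, 0, 0, 0]

```text
clock: 1.82
tcp_pos: [538.8, 105.1, 175.3]
ee_rot: [[0.843, 0.538, -0.004], [0.538, -0.843, -0.001], [-0.004, -0.001, -1.0]]
contact_force: [0.4, -0.2, 0.3]
gripper_width: 88.6
```

```bash
cat > loc.py <<'E'
from h import *
np.set_printoptions(precision=3,suppress=True)
O=np.array([562,61.5,62]);y=np.array([-.54,.841,0]);x=np.array([.841,.54,0])
def st():
    s=telemetry.observe();p=np.array(s["tcp_pos"]);R=np.array(s["ee_rot"]);F=np.array(s["contact_force"])
    print("t",s["clock"],"tcp",p,"own xyz",(p-O)@x,(p-O)@y,p[2],"w",s["gripper_width"],"F own",F@x,F@y,F[2]);print(R)
    return s
E
python3 - <<'E'
from loc import *
st();i=snapshot("wrist")[:,:,::-1];np.save("wcal.npy",np.array(P("wrist"),dtype=object),allow_pickle=True);cv2.imwrite("pics/wrist1.png",i)
for k,X in [("mouth",O),("tape",O+51.5*y)]:print(k,proj("wrist",X))
E
```

```text
t 1.8167 tcp [538.81  105.075 175.313] own xyz 4.027587051244687 49.169841468469805 175.31285631380308 w 88.60090749129623 F own 0.19062058412516467 -0.41418622170744085 0.29475215255069676
[[ 0.843  0.538 -0.004]
 [ 0.538 -0.843 -0.001]
 [-0.004 -0.001 -1.   ]]Traceback (most recent call last):
  File "<stdin>", line 2, in <module>
ValueError: could not broadcast input array from shape (3,3) into shape (3,)
```

Run:
```python
from loc import *
K,R,t=P("wrist");np.savez("wcal.npz",K=K,R=R,t=t);i=snapshot("wrist")[:,:,::-1];cv2.imwrite("pics/wrist1.png",i)
print("cam",-R.T@t)
for k,X in [("mouth",O),("tape",O+51.5*y),("back",O-71*y)]:print(k,proj("wrist",X))
```

```text
cam [501.42  165.006 323.86 ]
mouth [313.607 248.856]
tape [313.403 197.869]
back [313.859 311.663]
```

View pics/wrist1.png

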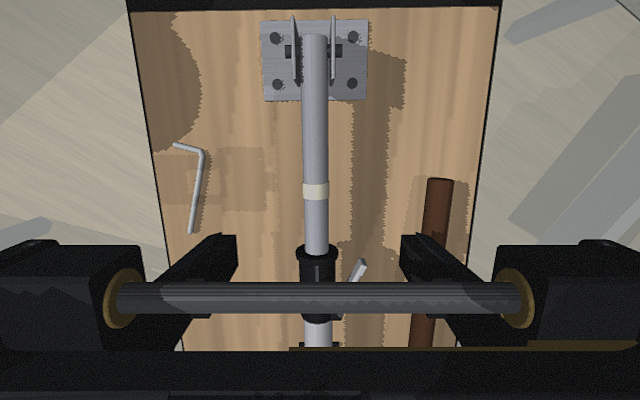

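Run:
```python
import cv2
a=cv2.imread("pics/wrist1.png")[175:295,270:390];cv2.imwrite("pics/crop2.png",cv2.resize(a,(0,0),fx=5,fy=5,interpolation=cv2.INTER_CUBIC))
```

```text
(no output)
```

View pics/crop2.png

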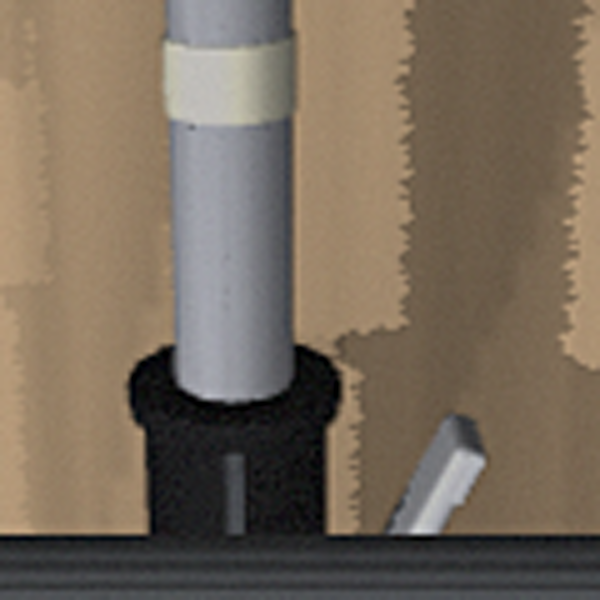

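Wrist view: tape edge facing the mouth at (316,199.8), tube entering the mouth at (317,255.6), lip from 295.6 to 338.6 across at row ~252, lever tip at (366,266).

Run:
```python
from loc import *
c=np.load("wcal.npz");c=(c["K"],c["R"],c["t"])
for k,u,v,z in [("tape",316,199.8,74),("mouth",317,255.6,73.5),("lipL",295.6,252.5,62),("lipR",338.6,252.5,62),("tipouter",367,267,70.5),("tipedge",362,258,70.5),("tubefar",314,36,73.5)]:
    X=plane("wrist",u,v,z,c);print(k,X,(X-O)@x,(X-O)@y)
```

```text
tape [535.765 106.161  74.   ] 2.053613702257636 51.72670955263224
mouth [565.684  60.963  73.5  ] 2.808282981833426 -2.441074296453959
lipL [549.304  47.687  62.   ] -18.136071837227373 -4.760573195726844
lipR [584.564  70.349  62.   ] 23.754747199377697 -4.743032410651416
tipouter [613.087  75.52   70.5  ] 50.53532324751985 -15.79598219533617
tipedge [603.668  80.679  70.5  ] 45.399139790508684 -6.37145530144503
tubefar [464.425 215.189  73.5  ] 0.9315042719158143 181.9434612218276
```

play_rows:
  series:
    - [0.0433, 0.23, 0, 0, 0, 0]
    - [0.0433, 0.23, 0, 0, 0, 0]
    - [0, 0, 0.1, 0, 0, 0]
    - [0, 0, 0.2, 0, 0, 0]
    - [0, 0, 0.2, 0, 0, 0]
    - [0, 0, 0, 0, 0, 0]
    - [0, 0, 0, 0, 0, 0]

```text
clock: 2.5
tcp_pos: [584.9, 59.5, 104.1]
ee_rot: [[0.84, 0.543, -0.001], [0.543, -0.84, 0.0], [-0.001, -0.001, -1.0]]
contact_force: [0.1, -1.4, 0.7]
gripper_width: 88.2
```

```bash
python3 -c "
from loc import *
st()"
```

```text
t 2.5 tcp [584.851  59.475 104.099] own xyz 18.12437960940135 -14.043037254879092 104.09880258870281 w 88.18586307661201 F own -0.6817891832006672 -1.2440495079083453 0.696067835981017
[[ 0.84   0.543 -0.001]
 [ 0.543 -0.84   0.   ]
 [-0.001 -0.001 -1.   ]]
```

play_rows:
  series:
    - [-0.007, 0.045, 0, 0, 0, 0]
    - [0, 0, 0.1, 0, 0, 0]
    - [0, 0, 0.1, 0, 0, 0]
    - [0, 0, 0.1, 0, 0, 0]
    - [0, 0, 0.1, 0, 0, 0]
    - [0, 0, 0, 0, 0, 0]
    - [0, 0, 0, 0, 0, 0]

```text
clock: 3.08
tcp_pos: [589.0, 52.0, 45.4]
ee_rot: [[0.841, 0.542, 0.002], [0.542, -0.841, -0.0], [0.001, 0.001, -1.0]]
contact_force: [-0.1, -0.1, -0.2]
gripper_width: 88.5
```

Run:
```python
from loc import *
st();K,R,t=P("wrist");np.savez("wcal.npz",K=K,R=R,t=t);i=snapshot("wrist")[:,:,::-1]
cv2.imwrite("pics/wrist2.png",cv2.resize(i[190:390,160:480],(0,0),fx=2.5,fy=2.5,interpolation=cv2.INTER_CUBIC))
```

```text
t 3.0833 tcp [589.007  52.016  45.359] own xyz 17.591503257872265 -22.560112483268593 45.358914227818985 w 88.46962215479174 F own -0.16305675816250684 -0.0713435142743873 -0.20981711569324035
[[ 0.841  0.542  0.002]
 [ 0.542 -0.841 -0.   ]
 [ 0.001  0.001 -1.   ]]
```

View pics/wrist2.png

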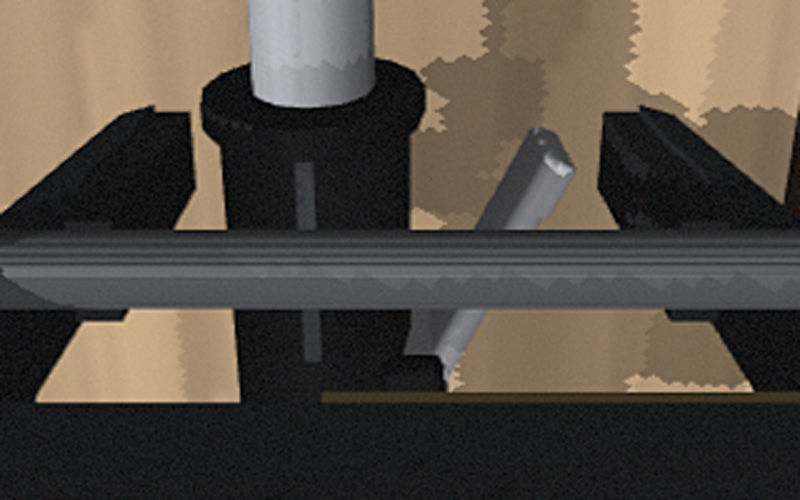

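Fingers straddle the collar (left pad edge x≈193 of crop, collar 222–410) and the open lever (tip at 575,165; right pad at 600). I'll narrow to about 72 mm and bring the left pad to the collar.

play_rows:
  series:
    - [0.01, 0, 0.01, 0, 0, 0]
    - [0.01, 0, 0, 0, 0, 0]
    - [0, 0, 0, 0, 0, 0]
    - [0, 0, 0, 0, 0, 0]
  fingers: 0.18

```text
clock: 3.47
tcp_pos: [591.0, 53.8, 42.7]
ee_rot: [[0.841, 0.542, 0.001], [0.542, -0.841, -0.0], [0.001, 0.001, -1.0]]
contact_force: [-0.4, 0.3, 0.6]
gripper_width: 72.7
```

```bash
python3 -c "
from loc import *
st()"
```

```text
t 3.4667 tcp [591.016  53.845  42.718] own xyz 20.26932307995903 -22.10636095658755 42.71752324123488 w 72.67718481500916 F own -0.14614126819753742 0.47388639607032323 0.567732060982815
[[ 0.841  0.542  0.001]
 [ 0.542 -0.841 -0.   ]
 [ 0.001  0.001 -1.   ]]
```

play_rows:
  series:
    - [0.01, 0, 0, 0, 0, 0]
    - [0, 0, 0, 0, 0, 0]
    - [0, 0, 0, 0, 0, 0]

```text
clock: 3.72
tcp_pos: [591.4, 54.1, 42.3]
ee_rot: [[0.841, 0.542, -0.002], [0.542, -0.841, -0.001], [-0.002, -0.0, -1.0]]
contact_force: [-3.9, -3.5, 3.2]
gripper_width: 71.9
```

```bash
python3 -c "
from loc import *
st()"
```

```text
t 3.7167 tcp [591.362  54.143  42.344] own xyz 20.72074214698282 -22.04284429947785 42.343782131430864 w 71.88459175820617 F own -5.213697096903053 -0.8540362720453653 3.1731833303193797
[[ 0.841  0.542 -0.002]
 [ 0.542 -0.841 -0.001]
 [-0.002 -0.    -1.   ]]
```

play_rows:
  series:
    - [0, -0.03, 0, 0, 0, 0]
    - [0, -0.03, 0, 0, 0, 0]
    - [0, -0.03, 0, 0, 0, 0]
    - [0, -0.03, 0, 0, 0, 0]
    - [0, -0.03, 0, 0, 0, 0]
    - [0, -0.03, 0, 0, 0, 0]
    - [0, -0.03, 0, 0, 0, 0]
    - [0, -0.03, 0, 0, 0, 0]
    - [0, 0, 0, 0, 0, 0]
    - [0, 0, 0, 0, 0, 0]

```text
clock: 4.55
tcp_pos: [571.7, 84.1, 42.2]
ee_rot: [[0.84, 0.542, -0.002], [0.542, -0.84, -0.002], [-0.003, 0.0, -1.0]]
contact_force: [-4.0, -6.0, 1.2]
gripper_width: 72.4
```

Run:
```python
from loc import *
st();K,R,t=P("wrist");np.savez("wcal.npz",K=K,R=R,t=t);i=snapshot("wrist")[:,:,::-1]
cv2.imwrite("pics/wrist3.png",cv2.resize(i[150:350,160:480],(0,0),fx=2.5,fy=2.5,interpolation=cv2.INTER_CUBIC))
```

```text
t 4.55 tcp [571.715  84.068  42.182] own xyz 20.356925924684237 13.733754736982362 42.18171758963883 w 72.36862231274634 F own -6.600122840749307 -2.860514257683611 1.1662745970263215
[[ 0.84   0.542 -0.002]
 [ 0.542 -0.84  -0.002]
 [-0.003  0.    -1.   ]]
```

View pics/wrist3.png

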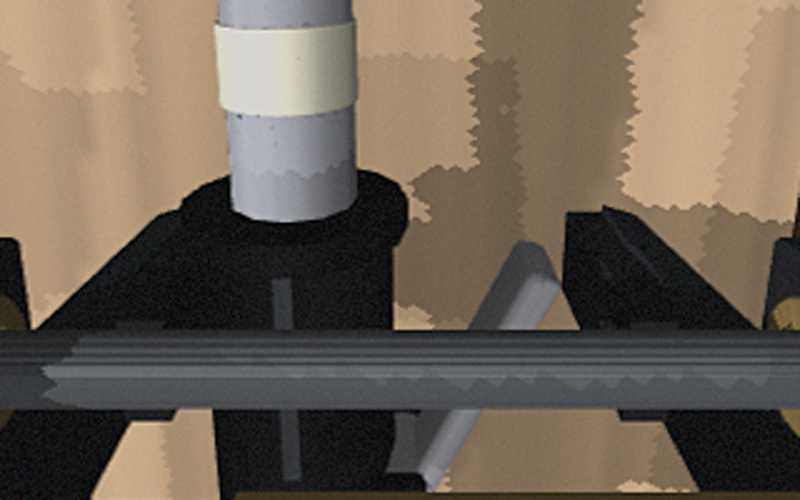

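Leg moved with the finger behind the lip and lever still open. Tape edge now at crop (292,117), mouth at (292,221).

Run:
```python
from loc import *
c=np.load("wcal.npz");c=(c["K"],c["R"],c["t"])
for k,u,v,z in [("tape",276.8,196.8,74),("mouth",276.8,238.4,73.5)]:
    X=plane("wrist",u,v,z,c);print(k,X,(X-O)@x,(X-O)@y)
```

```text
tape [537.118 107.053  74.   ] 3.6727859140297974 51.74665512287011
mouth [546.483  91.158  73.5  ] 2.965683603406153 33.32107448235459
```

play_rows:
  series:
    - [0, -0.03, 0, 0, 0, 0]
    - [0, -0.03, 0, 0, 0, 0]
    - [0, -0.03, 0, 0, 0, 0]
    - [0, -0.027, 0, 0, 0, 0]
    - [0, 0, 0, 0, 0, 0]
    - [0, 0, 0, 0, 0, 0]
    - [0, 0, 0, 0, 0, 0]
    - [0, 0, 0, 0, 0, 0]

```text
clock: 5.27
tcp_pos: [562.2, 98.6, 42.1]
ee_rot: [[0.84, 0.542, -0.003], [0.542, -0.84, -0.002], [-0.003, 0.0, -1.0]]
contact_force: [-4.8, -6.8, 2.3]
gripper_width: 72.4
```

Run:
```python
from loc import *
st();K,R,t=P("wrist");np.savez("wcal.npz",K=K,R=R,t=t);i=snapshot("wrist")[:,:,::-1]
cv2.imwrite("pics/wrist4.png",cv2.resize(i[190:310,190:410],(0,0),fx=3.6,fy=3.6,interpolation=cv2.INTER_CUBIC))
```

```text
t 5.2667 tcp [562.191  98.613  42.126] own xyz 20.20160857973886 31.1085957818273 42.1264001227936 w 72.41869232976798 F own -7.675267737978186 -3.1032815242337475 2.2859452396431315
[[ 0.84   0.542 -0.003]
 [ 0.542 -0.84  -0.002]
 [-0.003  0.    -1.   ]]
```

View pics/wrist4.png

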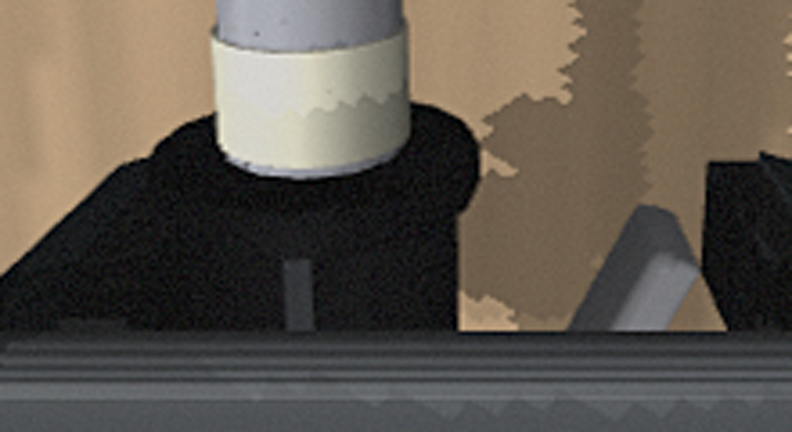

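Only a ~2 px sliver (≈1 mm) of tube remains between tape edge and mouth. One last millimetre, hold, then close in steps.

play_rows:
  series:
    - [0, -0.006, 0, 0, 0, 0]
    - [0, 0, 0, 0, 0, 0]
    - [0, 0, 0, 0, 0, 0]
    - [0, 0, 0, 0, 0, 0]
    - [0, 0, 0, 0, 0, 0]

```text
clock: 5.73
tcp_pos: [561.8, 99.2, 42.1]
ee_rot: [[0.84, 0.542, -0.003], [0.542, -0.84, -0.002], [-0.003, 0.0, -1.0]]
contact_force: [-4.6, -8.6, 2.6]
gripper_width: 72.3
```

play_rows:
  series:
    - [-0.0083, 0, 0, 0, 0, 0]
    - [-0.0083, 0, 0, 0, 0, 0]
    - [0, 0, 0, 0, 0, 0]
    - [0, 0, 0, 0, 0, 0]
  fingers: 0.237

```text
clock: 6.07
tcp_pos: [559.7, 97.9, 42.1]
ee_rot: [[0.84, 0.542, -0.002], [0.542, -0.84, -0.002], [-0.003, 0.0, -1.0]]
contact_force: [-4.8, -7.7, 1.2]
gripper_width: 67.4
```

```bash
python3 -c "
from loc import *
st()"
```

```text
t 6.0667 tcp [559.683  97.873  42.109] own xyz 17.692819626943354 31.84043755510369 42.10881964778018 w 67.38133959269507 F own -8.147332101420686 -3.8972838290656022 1.1850786934224735
[[ 0.84   0.542 -0.002]
 [ 0.542 -0.84  -0.002]
 [-0.003  0.    -1.   ]]
```

Good. Continue stepwise.

play_rows:
  series:
    - [-0.0083, 0, 0, 0, 0, 0]
    - [-0.0083, 0, 0, 0, 0, 0]
    - [0, 0, 0, 0, 0, 0]
    - [0, 0, 0, 0, 0, 0]
  fingers: 0.294

```text
clock: 6.4
tcp_pos: [557.7, 96.7, 42.1]
ee_rot: [[0.84, 0.543, -0.002], [0.543, -0.84, -0.002], [-0.003, 0.001, -1.0]]
contact_force: [-4.5, -7.9, 0.3]
gripper_width: 62.4
```

play_rows:
  series:
    - [-0.0083, 0, 0, 0, 0, 0]
    - [-0.0083, 0, 0, 0, 0, 0]
    - [0, 0, 0, 0, 0, 0]
    - [0, 0, 0, 0, 0, 0]
  fingers: 0.351

```text
clock: 6.73
tcp_pos: [555.6, 95.3, 42.1]
ee_rot: [[0.84, 0.542, -0.002], [0.542, -0.84, -0.002], [-0.003, 0.001, -1.0]]
contact_force: [-3.9, -6.4, 1.3]
gripper_width: 57.2
```

```bash
python3 -c "
from loc import *
st()"
```

```text
t 6.7333 tcp [555.622  95.269  42.111] own xyz 12.87178117258885 31.84413313070283 42.111443313641544 w 57.18594729802848 F own -6.727985952648118 -3.2773029650690724 1.2929937393568867
[[ 0.84   0.542 -0.002]
 [ 0.542 -0.84  -0.002]
 [-0.003  0.001 -1.   ]]
```

play_rows:
  series:
    - [-0.0083, 0, 0, 0, 0, 0]
    - [-0.0083, 0, 0, 0, 0, 0]
    - [0, 0, 0, 0, 0, 0]
    - [0, 0, 0, 0, 0, 0]
  fingers: 0.408

```text
clock: 7.07
tcp_pos: [553.5, 93.9, 42.1]
ee_rot: [[0.84, 0.542, -0.002], [0.542, -0.84, -0.002], [-0.003, 0.0, -1.0]]
contact_force: [-4.2, -7.5, 1.1]
gripper_width: 52.5
```

play_rows:
  series:
    - [-0.0083, 0, 0, 0, 0, 0]
    - [-0.0083, 0, 0, 0, 0, 0]
    - [0, 0, 0, 0, 0, 0]
    - [0, 0, 0, 0, 0, 0]
  fingers: 0.465

```text
clock: 7.4
tcp_pos: [551.4, 92.6, 42.1]
ee_rot: [[0.84, 0.542, -0.002], [0.542, -0.84, -0.002], [-0.003, 0.0, -1.0]]
contact_force: [-3.2, -7.1, 2.2]
gripper_width: 47.5
```

play_rows:
  series:
    - [-0.0083, 0, 0, 0, 0, 0]
    - [-0.006, 0, 0, 0, 0, 0]
    - [0, 0, 0, 0, 0, 0]
    - [0, 0, 0, 0, 0, 0]
    - [0, 0, 0, 0, 0, 0]
    - [0, 0, 0, 0, 0, 0]
    - [0, 0, 0, 0, 0, 0]
    - [0, 0, 0, 0, 0, 0]
  fingers: 1

```text
clock: 8.07
tcp_pos: [549.1, 91.2, 42.1]
ee_rot: [[0.84, 0.543, -0.004], [0.543, -0.84, -0.002], [-0.004, 0.0, -1.0]]
contact_force: [-6.9, -10.0, 3.3]
gripper_width: 41.2
```

Run:
```python
from loc import *
st();i=snapshot("wrist")[:,:,::-1]
cv2.imwrite("pics/wrist5.png",cv2.resize(i[190:310,190:410],(0,0),fx=3.6,fy=3.6,interpolation=cv2.INTER_CUBIC))
```

```text
t 8.0667 tcp [549.099  91.212  42.085] own xyz 5.194433378379186 31.954456117792418 42.08479719176361 w 41.24019482735051 F own -11.202044843427778 -4.67938745590454 3.320533287192907
[[ 0.84   0.543 -0.004]
 [ 0.543 -0.84  -0.002]
 [-0.004  0.    -1.   ]]
```

View pics/wrist5.png

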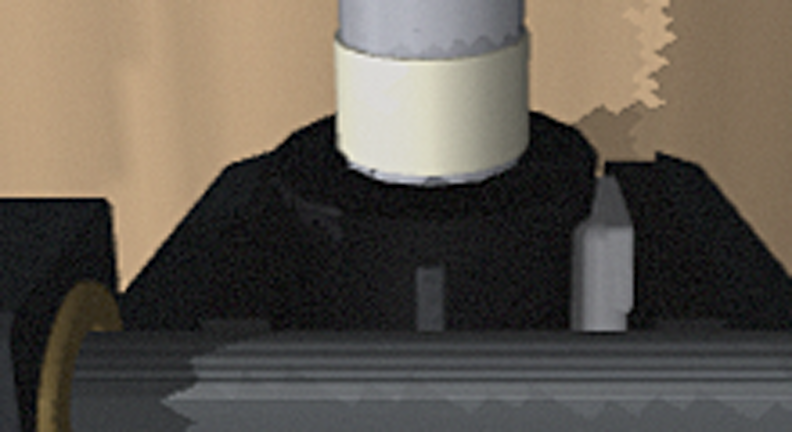

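Lever lies along the collar, the pads touch both, and the mouth is at the tape edge (crop y≈180). I'll relieve the net side load a little and check it is steady.

play_rows:
  series:
    - [-0.008, 0, 0, 0, 0, 0]
    - [0, 0, 0, 0, 0, 0]
    - [0, 0, 0, 0, 0, 0]
    - [0, 0, 0, 0, 0, 0]
    - [0, 0, 0, 0, 0, 0]
    - [0, 0, 0, 0, 0, 0]

```text
clock: 8.62
tcp_pos: [549.1, 91.1, 42.2]
ee_rot: [[0.84, 0.543, -0.001], [0.543, -0.84, -0.002], [-0.002, 0.001, -1.0]]
contact_force: [-1.1, -6.5, 0.9]
gripper_width: 41.2
```

Run:
```python
from loc import *
st();i=snapshot("wrist")[:,:,::-1]
cv2.imwrite("pics/wrist6.png",cv2.resize(i[190:310,190:410],(0,0),fx=3.6,fy=3.6,interpolation=cv2.INTER_CUBIC))
```

```text
t 8.6167 tcp [549.077  91.073  42.162] own xyz 5.100984247158239 31.849704475529414 42.162428469817506 w 41.20847214108623 F own -4.437716935720761 -4.835676721603162 0.9122007881524465
[[ 0.84   0.543 -0.001]
 [ 0.543 -0.84  -0.002]
 [-0.002  0.001 -1.   ]]
```

View pics/wrist6.png

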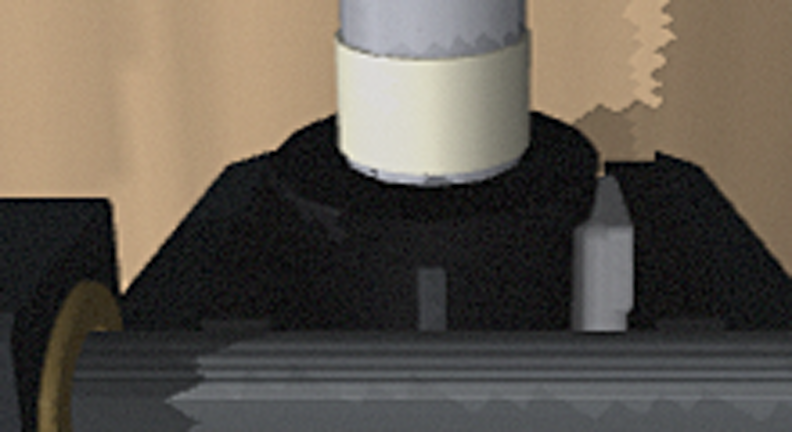

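Nothing has moved since the last picture: about 1 mm or less of tube shows at the tape edge (crop 430,180), the lever is parallel to the collar and the grip is firm. Handing in.

```bash
python3 -c "
from loc import *
print(job.job_done());st()"
```

```text
the job is handed in; nothing more can be done
None
the job is handed in; nothing more can be done
```

The job is handed in. The leg is at the tape mark, the cam lever is closed, and the fingers are still gripping the collar and lever. No verdict was reported.

- **What I did:** I set one finger behind the collar's lip and pushed the leg in with the lever open. I held it at the mark for about 0.4 s. Then I closed the lever in small steps, moving the tool along so the collar finger stayed in contact.
- **Leg position:** In the last picture the mouth is within about 1 mm of the tape's edge.
- **Lever and grip:** The lever lies parallel to the collar and the grip was steady at 30 N, the interface's fixed setting. The force on each finger can't be read separately.
- **Disagreement:** The measured opening is 41.2 mm, against 43 mm given for the closed lever. I put this down to give in the fingers or sensor offset and did not check it further.
- **Other objects:** I planned moves clear of the bin tower, mallet, hex key and cam bolt. No unexpected contact forces showed, but I did not take a final picture of them.
- **Time:** about 8.7 s of the 32 s allowed.

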